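Hang the framed slide on the copy stand, raise the stand to its second stop and hold it

ROBOT

A 7-joint arm with a two-finger parallel gripper is mounted at the origin on the work surface. World frame = base frame: x ahead of the robot, y to its left, z up, the work surface at z = 0. Lengths are in m, angles in rad, forces in N, time in s.
With the tool pointing down it reaches from about 0.35 to 0.9 m from the base axis. Payload 19.9 kg.
Tool frame: the origin (TCP) lies between the finger pads, 19 mm behind the fingertips; this is the grasp point; z points along the fingers, y is the line along which they close (so a half turn about z gives the same grasp; the last joint's range is limited). The gripper opens to 94 mm and grips with 3 to 60 N. Pads are 16 mm wide; open, the fingers measure 119 mm over their backs; the gripper's body (75 mm by 177 mm) begins 78 mm behind the grasp point.
Start: joints at [-1.292, 0.417, -0.01, 1.614, 0.005, 1.111, -0.053], TCP at [0.196, 0.593, 0.224] pointing down, gripper open.
Joint ranges: [-2.81, 2.81], [-0.39, 2.02], [-1.27, 1.25], [0.06, 2.57], [-1.19, 4.33], [0.19, 2], [-2.82, 2.82]. Speed limits (rad/s): [1.89, 1.89, 2.39, 2.39, 3.01, 3.01, 3.01].

INTERFACE

Orientations are given as a 3x3 rotation matrix whose columns are the frame's x, y, z axes.
In Python, from rig import robot, eyes, telemetry gives the robot as it stands (robot), with the cameras (eyes) and the readings (telemetry). Calls block until the motion is done:
- robot.move_ptp(position, orientation): joint-space move of the TCP to a pose.
- robot.move_linear(position, velocity=0.15, frame=None, threshold=None): straight line of the TCP; frame=None keeps the orientation; velocity is the mean speed in m/s. With threshold (N) it stops when the force on the tool has changed by that much, and returns True; else False.
- robot.goto_joints(angles): joint-space move.
- robot.gripper_to(opening): finger opening in m; the grip force is fixed at half the most; returns when the fingers have stopped.
- robot.pause(seconds).
- robot.ik(position, orientation): joint angles nearest the present ones, or None.
- telemetry.get_state(): the state.
- eyes.grab_frame(name): name is "side" or "top" or "wrist"; returns the picture (420x560x3 uint8, red, green, blue); there is no depth.
- eyes.camera_info(name): a dict with "fx", "fy", "cx", "cy" (pixels), "dist" ([k1, k2, p1, p2, k3] as OpenCV has them; the pictures are not rectified), "rvec" (rotation vector, rad) and "tvec" (3), from world to camera coordinates, as OpenCV has them. Camera axes: x right, y down, z forward; pixel columns grow to the right and rows downward; lengths in m; the calibration is good to about 2 mm. A picture is of the moment at which its call begins: read the wrist's pose just before it. camera_info takes no time and is no camera call; for the wrist camera it gives the pose at the moment of the call.
A pose or a line that the arm cannot do raises robot.PlanningError and nothing moves.
- robot.sign_off(): hands the job in; it is judged then, once.
The state is a dict: "time": time; "qpos": joint angles; "joint_vel": joint speeds; "effort": joint torques, N m; "ee_pos": TCP position; "tool_rot": TCP orientation; "force": force on the tool from outside, world axes, zero at the start; "moment": the same for the moment, N m; "opening": finger opening in m; "grasp_force": force on a finger pad.
Only numpy, scipy, OpenCV 4.12 (cv2) and the standard library are available. Lean on these libraries where they do the work, as an engineer would, in place of code of your own. Each camera call takes 0.05 s, during which the arm holds its last target. There are 200 camera calls.

TASK

Take the brass slide-changer frame with its lantern slide off the peg rail and hang it by its two hooks over the side arm of the telescopic copy stand, while the stand is still down. Then take the stand by its grip, squeeze the release button and pull the column up past the first stop to the second, with the frame still hanging freely from the arm. Finish with the grip still in the fingers, holding the column steady at the second stop for the exposure; do not drop the frame, and leave everything else on the rail and the sill as it is.

Things in the scene. Friction and masses are not known exactly. Their poses are not given: they have to be found in the camera images.
- rail: pine peg rail at the back, fixed: strip 720 x 40 x 18 mm, centred 180 mm up, on two uprights 335 mm either side. Origin: on the sill under the middle of its front face; x points away from the pegs, y along the strip. Five level pegs, axes 188 mm up, at y = -280, -140, 0, 140, 280 mm, stick out 95 mm towards -x, 12 mm thick, with a 17 mm knob at the end. The frame is on one of the middle three.
- frame: brass slide-changer frame with glass slide, 0.14 to 0.28 kg. Origin: midway between its two hooks on their underside; z up, y across, x (from plate to hook lips) points away from the rail at the start. Flat plate 4 mm thick at x = -13 to -9 mm: 100 x 100 mm square at z = -130 to -30, two necks at y = +-36 up to a strap at z = 0 to 8, and a tab on that. Leans 0.2 rad when hung.
- frame_tab (a point): middle of the frame's finger tab, 8 mm thick (frame x), 30 mm wide (y), 34 mm high (z), to be pinched from above across its thickness. It lies at x = -11, y = 0, z = 26 mm in the frame's own frame; the tab's top is at z = 42 mm.
- frame_eye (a point): middle of the strap's underside (x = -11, y = 0, z = 0 in the frame's frame): lies on the peg, 50 mm in front of the rail's face, between two keepers 4 mm high and 21 mm apart. The opening below it, 62 mm wide and 30 mm high, lets the peg's knob through: lift the frame 5 to 15 mm and draw it some 70 mm along the peg, away from the rail, to take it off.
- frame_lip (a point): middle between the lips of the two hooks (x = 11, y = 0, z = -12 mm in the frame's frame). The hooks, 10 mm wide at y = +-36 mm, go back from the necks at z = 0 to 4 mm; their lips at x = 9 to 13 mm reach down to z = -12 and from there flare backwards to z = -22 mm. Gap from neck to lip 18 mm.
- stand: telescopic copy stand, screwed to the sill: dark base plate 130 x 150 x 12 mm, upright rectangular tube 34 x 26 mm and in it a column that slides straight up, with a black grip on its top and a steel side arm. Origin: on the sill under the column's axis; x across the grip, away from the release button; y along the side arm; z up.
- side_arm (a point): top of the side arm at its middle, where the frame is to hang, 100 mm from the column's axis along the stand's y and 172 mm above the sill with the column down. The arm is a level steel rod 8 mm thick, free from 17 to 171 mm from the axis, with a 14 mm ball at its end. Goes up with the column.
- grip (a point): middle of the grip on the column's axis, 208 mm above the sill with the column down; goes up with it. Grip 24 mm thick (stand x), 34 mm wide (y), from 26 mm below to 22 mm above. On its -x side, level with this point, a round release button of 19 mm sticks out 9 mm: 33 mm along x in all, 27 mm squeezed. Take it from above, one finger on the button and one on the far face.
- release (a joint): how far the release button is pressed in, 0 to 0.006 m; it springs back and takes 4 N at first, 9 N fully in. Out, it locks the column in its stops; pressed by some 0.004 m or more it frees it. Let go between two stops its catch rubs along and snaps in at the next stop it meets.
- column (a joint): how far the column is pulled up: 0 down, 0.05 m first stop, 0.10 m second stop, with the hard end of its travel at 0.101. It weighs 0.45 kg and has about 2 N of friction, so with the button squeezed it sinks unless held.
- hood: turned wooden lens hood, a ring 70 mm across and 42 mm long, hanging on a peg; a bystander. Origin at its middle.
- retainer: brass retaining ring, 58 mm across and 12 mm long, hanging on a peg; a bystander. Origin at its middle.
- reservoir: pewter lamp reservoir shaped like an inkwell, 76 mm across and 62 mm high, standing on the sill; a bystander. Origin under its centre.
- slide: loose lantern slide in a card mount, 83 x 83 x 5 mm, lying on the sill; a bystander. Origin under its centre.
- loupe: black loupe, 48 mm across and 42 mm high, standing on the sill; a bystander. Origin under its centre.
- blower: rubber blower bulb, nozzle up, 58 mm across and 98 mm high, standing on the sill; a bystander. Origin under its centre.
- slidebox: wooden box with a row of mounted slides, 200 x 104 mm and 90 mm high, fixed on the sill; a bystander. Origin under its centre.

How it is judged:
By the outcome, as a careful person would: the job done as asked, in the order asked, and still so for the second after the job is handed in, while the arm keeps its last pose, push and grip.
It also fails if it takes over 54 s, if anything falls off the work surface, if the arm or the gripper's body presses on something with over 40 N, if the wrist force passes 120 N, or if a joint passes its speed limit or range.

## Working session

There is one attempt and no reset: what is moved stays moved. The work goes in short steps, each a Python script; the robot and the scene stay as the last script left them, time stands still between calls to the robot, and variables do not carry over. Pictures are saved under pics/ and viewed, at most 10 in all, crops included, and the job is handed in when it is done.

```bash
mkdir -p pics; ls
python3 - <<'E'
from rig import robot, eyes, telemetry
import cv2
for n in ("side","top"):
    im=eyes.grab_frame(n); cv2.imwrite(f"pics/{n}0.png",cv2.resize(im[:,:,::-1],(800,600),interpolation=cv2.INTER_CUBIC))
    cv2.imwrite(f"{n}0raw.png",im[:,:,::-1])
    print(n,eyes.camera_info(n))
s=telemetry.get_state();print(s)
E
```

```text
pics
rig.py
side {'fx': 473.0203163582571, 'fy': 473.0203163582571, 'cx': 281.68308152663883, 'cy': 210.3863946975303, 'dist': array([-0.07657441,  0.        ,  0.        ,  0.        ,  0.        ]), 'rvec': array([ 0.13552641, -2.73402912,  1.49361166]), 'tvec': array([0.50363755, 0.15727867, 1.2791869 ])}
top {'fx': 508.1989983666744, 'fy': 508.1989983666744, 'cx': 282.13032003329374, 'cy': 207.27027240548537, 'dist': array([-0.17596461,  0.        ,  0.        ,  0.        ,  0.        ]), 'rvec': array([ 2.11000791, -2.14123343,  0.2221543 ]), 'tvec': array([-0.01197851,  0.53131581,  1.28269269])}
{'time': 0.1, 'qpos': array([-1.29249245,  0.41791436, -0.01030942,  1.61409213,  0.00468018,
        1.11071688, -0.05296374]), 'joint_vel': array([ 2.78889022e-05, -2.82129892e-04,  2.32120160e-05, -1.59044565e-03,
       -1.35676148e-03, -1.67304763e-03, -5.33118811e-04]), 'effort': array([ 2.22976919e-04, -8.52572250e+01,  6.39830567e-01, -4.26697183e+01,
       -4.89111466e-02,  1.64046121e-02,  3.89777904e-05]), 'ee_pos': array([0.19638839, 0.5930105 , 0.22369694]), 'tool_rot': array([[-9.49310061e-01,  3.14341099e-01, -2.84870486e-04],
       [ 3.14341221e-01,  9.49309461e-01, -1.06938297e-03],
       [-6.57207709e-05, -1.10472255e-03, -9.99999388e-01]]), 'force': array([-0.54125667,  0.32691503, -0.02615096]), 'moment': array([ 0.03923336, -0.0179713 , -0.04848944]), 'grasp_force': 0.0, 'opening': 0.09407779049083696}
```

View pics/side0.png

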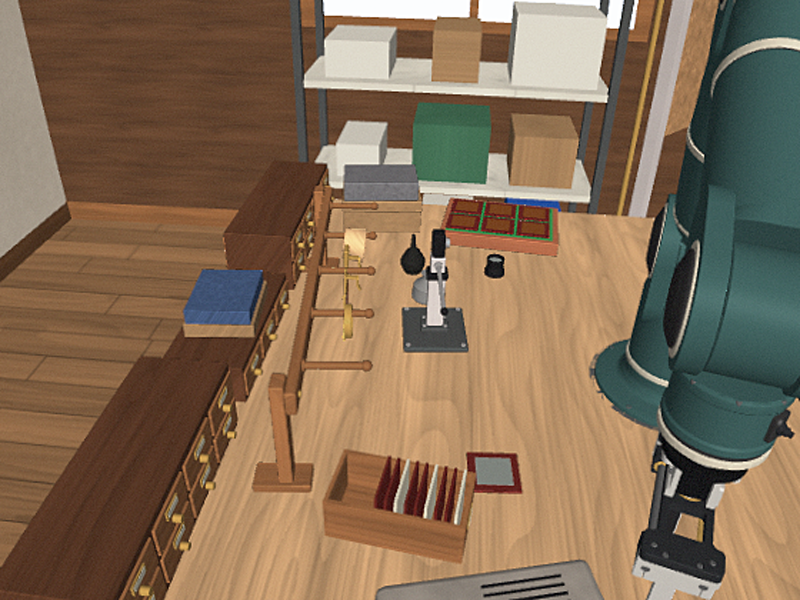

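View pics/top0.png

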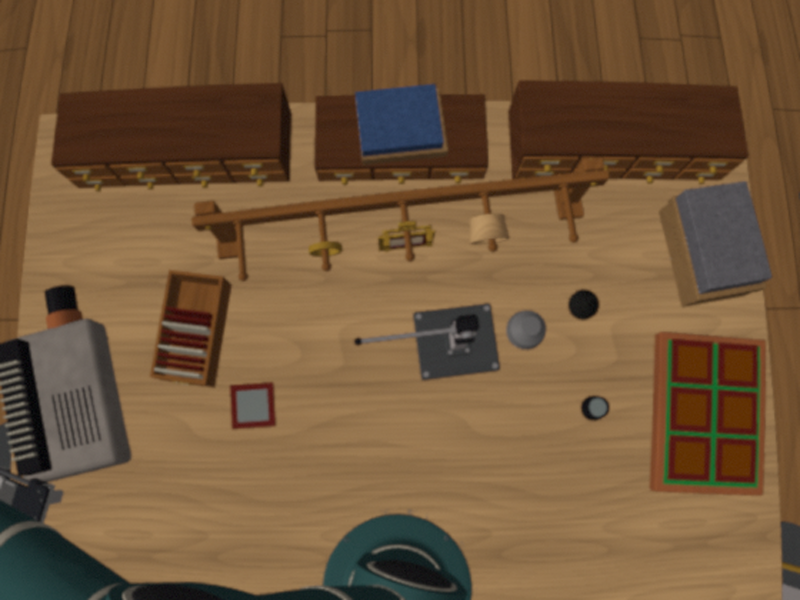

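Run:
```python
import cv2
def crop(n,x,y,w,h,k,o): 
    im=cv2.imread(f"{n}0raw.png")[y:y+h,x:x+w]; cv2.imwrite(f"pics/{o}.png",cv2.resize(im,None,fx=k,fy=k,interpolation=cv2.INTER_CUBIC))
crop("top",240,125,160,145,4,"topc"); crop("side",205,120,160,145,4,"sidec")
```

```text
(no output)
```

View pics/topc.png

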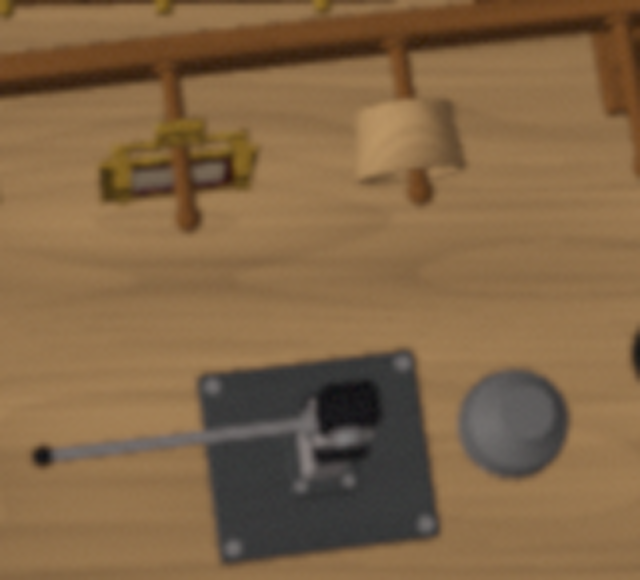

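View pics/sidec.png

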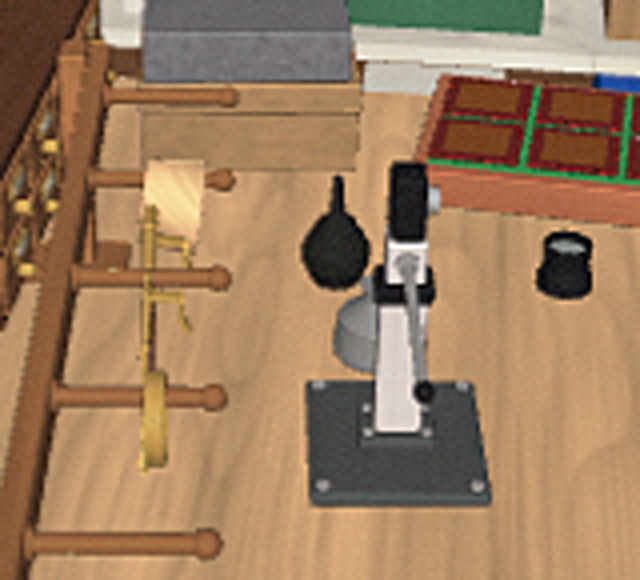

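```bash
cat > fit.py <<'E'
import numpy as np, cv2
from scipy.optimize import least_squares
from rig import robot, eyes, telemetry
CI={n:eyes.camera_info(n) for n in("top","side")}
def proj(n,P):
    c=CI[n];K=np.array([[c["fx"],0,c["cx"]],[0,c["fy"],c["cy"]],[0,0,1]])
    return cv2.projectPoints(np.array(P,float).reshape(-1,1,3),c["rvec"],c["tvec"],K,c["dist"])[0][:,0]
raw=lambda a,s,o:(np.array(a,float)+.5)/s-.5+np.array(o)
def W(p,P): 
    c,s=np.cos(p[2]),np.sin(p[2]);P=np.array(P,float);return P@np.array([[c,s,0],[-s,c,0],[0,0,1]])+[p[0],p[1],0]
if __name__=="__main__":
    T=lambda a:raw(a,4,(240,125)); S=lambda a:raw(a,4,(205,120))
    ys=[.28,.14,0,-.14,-.28]
    kt=raw([(243,275),(326,267),(409,257),(493,247),(573,238)],10/7,(0,0)); kt[2]=T((188,220)); kt[3]=T((419,190))
    ks=S([(207,544),(214,398),(218,278),(222,179),(230,97)])
    def fr(p): 
        K=W(p,[(-p[3],y,.188) for y in ys]); return np.r_[(proj("top",K)-kt).ravel(),(proj("side",K)-ks).ravel(),(p[3]-.095)/.004]
    r=least_squares(fr,[.75,0,.1,.095]);print("rail",r.x,np.abs(r.fun).max(),r.fun[:-1].reshape(-1,2).round(1).tolist())
    p=r.x; print("eye",W(p,[(-.05,0,.194)]),"tab side px",(proj("side",W(p,[(-.05,0,.236)]))-[205,120])*4+1.5)
    bt=T([(203,378),(411,352),(437,530),(224,561)]); bs=S([(312,497),(307,383),(473,381),(490,493)])
    C=[(.065,.075,.012),(.065,-.075,.012),(-.065,-.075,.012),(-.065,.075,.012)]
    def fs(p):
        return np.r_[(proj("top",W(p,C))-bt).ravel(),(proj("side",W(p,C))-bs).ravel(),
         (proj("top",W(p,[(0,p[3],.168)]))-T([(42,455)])).ravel(),(proj("side",W(p,[(0,p[3],.168)]))-S([(424,391)])).ravel(),
         (proj("side",W(p,[(-.021,0,.208)]))-S([(438,200)])).ravel(),(proj("top",W(p,[(0,0,.230)]))-T([(350,400)])).ravel()]
    r=least_squares(fs,[.5,-.1,.1,.175],loss="soft_l1");print("stand",r.x,r.fun.reshape(-1,2).round(1).tolist())
    p=r.x;print("sidearm",W(p,[(0,.1,.172)]))
    print("slider", (proj("top",W(p,[(0,0,.23)]))-[240,125])*4+1.5)
E
python3 fit.py
```

```text
rail [ 0.66608548 -0.02009086  0.10467706  0.095     ] 0.907859550947137 [[0.2, 0.7], [0.3, -0.5], [0.3, -0.2], [0.4, 0.8], [0.4, 0.2], [-0.2, 0.7], [-0.3, 0.4], [0.0, 0.6], [0.1, 0.7], [-0.9, 0.6]]
eye [[ 0.61635916 -0.02531516  0.194     ]] tab side px [[147.46493425 214.98583862]]
stand [ 0.45271825 -0.11865535  0.11043432  0.17781329] [[-1.9, -1.1], [0.9, -1.3], [1.5, 1.6], [-0.9, 1.1], [-0.9, -0.1], [-0.8, -0.8], [-0.3, -0.1], [0.4, 1.0], [0.4, 0.5], [-0.3, 0.7], [-0.1, 0.4], [0.3, 0.9]]
sidearm [[ 0.44169725 -0.01926451  0.172     ]]
slider [[351.24246819 403.49678676]]
```

```bash
cat > h.py <<'E'
import numpy as np, cv2
from rig import robot, eyes, telemetry
def R(a,flip=False):
    y=np.array([np.cos(a),np.sin(a),0])*(-1 if flip else 1); z=np.array([0,0,-1.]); return np.c_[np.cross(y,z),y,z]
def shot(n,o):
    c=eyes.camera_info(n); im=eyes.grab_frame(n)[:,:,::-1]; cv2.imwrite(o+"_raw.png",im)
    cv2.imwrite(f"pics/{o}.png",cv2.resize(im,(800,600),interpolation=cv2.INTER_CUBIC)); return c
def px(c,P):
    K=np.array([[c["fx"],0,c["cx"]],[0,c["fy"],c["cy"]],[0,0,1]])
    return cv2.projectPoints(np.array(P,float).reshape(-1,1,3),c["rvec"],c["tvec"],K,c["dist"])[0][:,0]
def st(): s=telemetry.get_state(); print(round(s["time"],2),s["ee_pos"].round(4),"F",s["force"].round(1),"open",round(s["opening"],4),"gf",round(s["grasp_force"],1))
E
python3 - <<'E'
from h import *
for f in (0,1):
    for P,a in (((.616,-.025,.224),.105),((.616,-.025,.36),.105),((.45,-.02,.25),.11),((.453,-.119,.208),.11),((.453,-.119,.308),.11)):
        q=robot.ik(P,R(a,f)); print(f,P,None if q is None else np.round(q,2))
s=telemetry.get_state()["ee_pos"]
robot.move_linear(s+[0,0,.15],velocity=.2)
robot.move_ptp((.606,-.025,.36),R(.105,False))
robot.gripper_to(.05)
import pickle
c=shot("wrist","w1"); pickle.dump(c,open("w1.pkl","wb")); st()
eye=np.array([.61636,-.02532,.194]); d=np.array([np.cos(.1047),np.sin(.1047),0]);l=np.array([-d[1],d[0],0]);u=np.array([0,0,1])
for P in (eye+.042*u+.015*l,eye+.042*u-.015*l,eye-.045*d-.006*u): print((px(c,P)*10/7).round(0))
E
```

```text
0 (0.616, -0.025, 0.224) [-0.52  0.48  0.69  1.65 -0.33  1.13  0.37]
0 (0.616, -0.025, 0.36) [-0.55  0.38  0.74  1.47 -0.26  1.39  0.31]
0 (0.45, -0.02, 0.25) [-0.73  0.08  0.75  2.02 -0.06  1.07  0.16]
0 (0.453, -0.119, 0.208) [-0.66  0.23  0.97  2.03 -0.23  0.99  0.54]
0 (0.453, -0.119, 0.308) [-0.79  0.07  1.04  1.9  -0.06  1.21  0.38]
1 (0.616, -0.025, 0.224) [-0.74  0.63  1.08  1.66 -0.59  1.22 -2.56]
1 (0.616, -0.025, 0.36) [-0.74  0.49  1.08  1.48 -0.43  1.43 -2.69]
1 (0.45, -0.02, 0.25) None
1 (0.453, -0.119, 0.208) [-0.75  0.27  1.09  2.03 -0.29  1.   -2.54]
1 (0.453, -0.119, 0.308) [-0.82  0.07  1.08  1.9  -0.07  1.21 -2.76]
4.5 [ 0.606 -0.025  0.36 ] F [ 0.4 -0.6 -0.4] open 0.05 gf 0.0
[[421. 275.]]
[[421. 320.]]
[[359. 280.]]
```

View pics/w1.png

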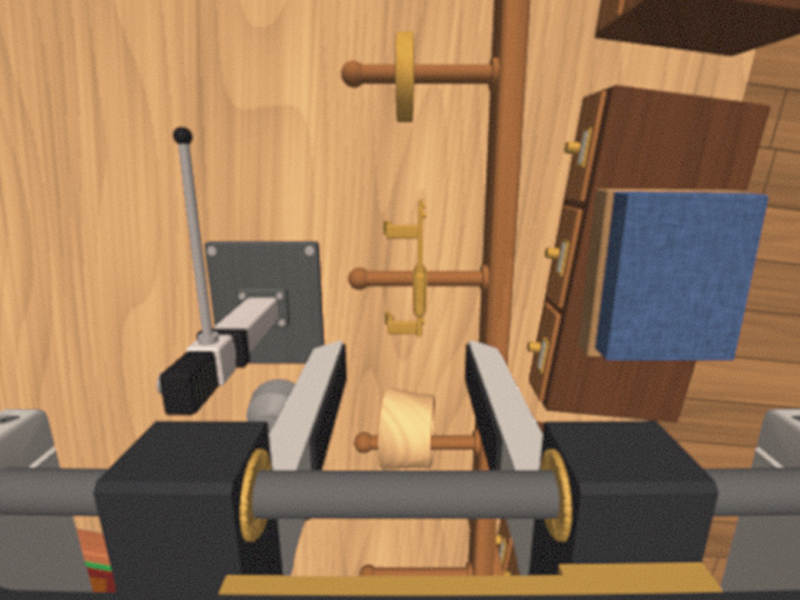

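```bash
cat > fit2.py <<'E'
from fit import *; import pickle
from h import px
c=pickle.load(open("w1.pkl","rb")); S1=lambda a:raw(a,10/7,(0,0))
rp=[.66608548,-.02009086,.10467706]
for k in(-.006,-.003,0,.003,.006): print(k,(px(c,W(rp,[(-.063,.036+k,.196),(-.063,-.036+k,.196),(-.05,.015+k,.236),(-.05,-.015+k,.236)]))*10/7).round(0).tolist())
T=lambda a:raw(a,4,(240,125)); S=lambda a:raw(a,4,(205,120))
bs=S([(312,497),(307,383),(473,381),(490,493)])
bw=S1([(320,242),(322,362),(207,242)])
C=[(.065,.075,.012),(.065,-.075,.012),(-.065,-.075,.012),(-.065,.075,.012)]
def fs(p):
    b=W(p,[(0,p[3],.168)])
    return np.r_[(proj("side",W(p,C))-bs).ravel(),
     (px(c,W(p,[C[0],C[1],C[3]]))-bw).ravel(),
     (proj("top",b)-T([(42,455)])).ravel(),(proj("side",b)-S([(424,391)])).ravel(),(px(c,b)-S1([(182,135)])).ravel(),
     (proj("side",W(p,[(-.021,0,.208)]))-S([(438,200)])).ravel(),(proj("top",W(p,[(0,0,.230)]))-T([(350,400)])).ravel()]
r=least_squares(fs,[.45,-.12,.11,.175]);p=r.x;print("stand",p,r.fun.reshape(-1,2).round(1).tolist())
print((px(c,W(p,[(0,.02,.168),(.012,.017,.23),(-.012,.017,.23),(-.012,-.017,.23),(.012,-.017,.23)]))*10/7).round(0).tolist(), W(p,[(0,.1,.172)]))
E
python3 fit2.py
```

```text
-0.006 [[401.0, 242.0], [401.0, 336.0], [421.0, 284.0], [421.0, 328.0]]
-0.003 [[401.0, 238.0], [401.0, 333.0], [421.0, 280.0], [421.0, 324.0]]
0 [[401.0, 233.0], [401.0, 329.0], [421.0, 275.0], [421.0, 320.0]]
0.003 [[401.0, 229.0], [401.0, 325.0], [421.0, 271.0], [421.0, 315.0]]
0.006 [[401.0, 225.0], [401.0, 321.0], [421.0, 266.0], [421.0, 311.0]]
stand [ 0.45276534 -0.11711836  0.10908695  0.17838522] [[-1.0, 0.2], [-0.8, -0.5], [-0.3, 0.2], [0.4, 1.3], [-1.2, -0.5], [2.1, 2.1], [-3.0, -0.1], [-0.5, 0.4], [-0.4, 1.2], [1.2, 0.4], [-0.2, 0.6], [-0.4, 0.9]]
[[209.0, 338.0], [190.0, 374.0], [156.0, 374.0], [163.0, 417.0], [196.0, 417.0]] [[ 0.44187827 -0.01771277  0.172     ]]
```

Run:
```python
from h import *; from fit import W
rp=[.66608548,-.02009086,.10467706]; a=rp[2]
robot.gripper_to(.04)
g=W(rp,[(-.05,.003,.222)])[0]
robot.move_ptp(g+[0,0,.06],R(a)); robot.move_linear(g,velocity=.1,threshold=8); st()
robot.gripper_to(0); st()
robot.move_linear(g+[0,0,.0095],velocity=.05); st()
d=np.array([np.cos(a),np.sin(a),0])
print(robot.move_linear(g+[0,0,.0095]-.085*d,velocity=.1,threshold=6)); st()
shot("side","s2")
```

```text
6.06 [ 0.6164 -0.0225  0.2227] F [ 0.4 -0.4  0.2] open 0.04 gf 0.0
6.66 [ 0.6162 -0.0223  0.2221] F [0.  0.6 0.9] open 0.0076 gf 30.0
7.0 [ 0.6161 -0.0223  0.2318] F [ 0.2 -0.3 -2. ] open 0.0079 gf 30.0
False
8.0 [ 0.5319 -0.0311  0.2315] F [ 0.  -0.1 -0.7] open 0.0082 gf 30.0
```

View pics/s2.png

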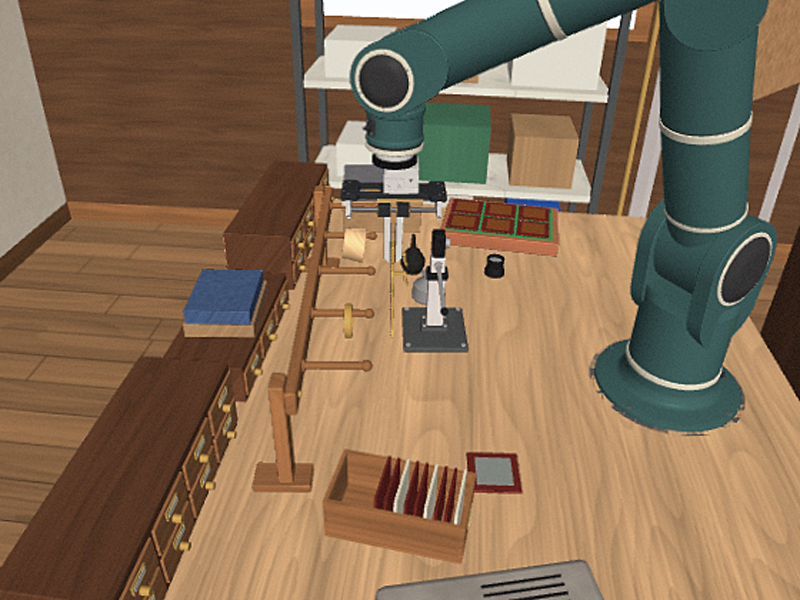

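Run:
```python
from h import *; from fit import W,proj
sp=[.45276534,-.11711836,.10908695]
e=telemetry.get_state()["ee_pos"]; robot.move_linear([e[0],e[1],.25],velocity=.08)
P=W(sp,[(.011,.1,.238)])[0]; robot.move_linear([P[0],P[1],.25],velocity=.12,frame=R(sp[2])); robot.move_linear(P,velocity=.08); robot.pause(.3); st()
shot("side","s3"); c=shot("wrist","w3")
a=cv2.imread("s3_raw.png")[135:225,250:350]; b=cv2.imread("w3_raw.png")[:,100:420]
cv2.imwrite("pics/c3.png",np.hstack([cv2.resize(a,(445,400),interpolation=cv2.INTER_CUBIC),cv2.resize(b,(305,400))]))
for P in ([(.0,.064,.172),(0,.136,.172)],[(.0,.064,.194),(0,.136,.194)],[(-.011,.064,.188),(-.011,.136,.188)]):
    q=W(sp,P); print(((proj("side",q)-[250,135])*[4.45,4.444]).round(0).tolist())
```

```text
9.85 [ 0.4529 -0.0165  0.2382] F [-0.2  0.4 -1.4] open 0.0079 gf 30.0
[[255.0, 260.0], [263.0, 324.0]]
[[256.0, 228.0], [265.0, 291.0]]
[[274.0, 237.0], [284.0, 301.0]]
```

View pics/c3.png

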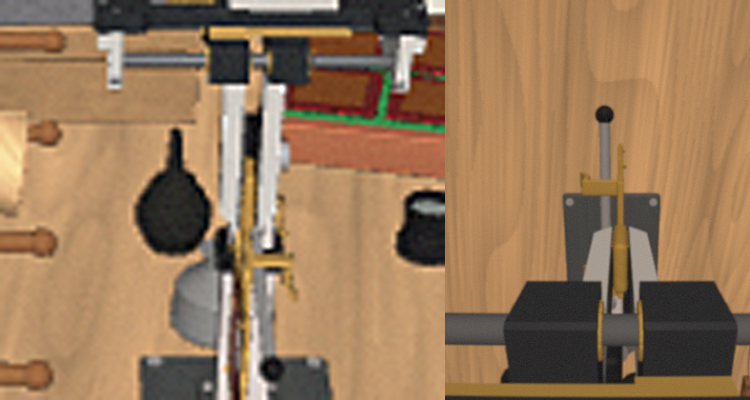

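Run:
```python
from h import *; from fit import W
e=telemetry.get_state()["ee_pos"]
print(robot.move_linear([e[0],e[1],.196],velocity=.03,threshold=4)); st()
shot("side","s4"); shot("wrist","w4")
a=cv2.imread("s4_raw.png")[135:225,250:350]; b=cv2.imread("w4_raw.png")[:,100:420]
cv2.imwrite("pics/c4.png",np.hstack([cv2.resize(a,(445,400),interpolation=cv2.INTER_CUBIC),cv2.resize(b,(305,400))]))
```

```text
True
11.1 [ 0.4529 -0.0165  0.1999] F [-1.4  0.9  9.4] open 0.0079 gf 30.0
```

View pics/c4.png

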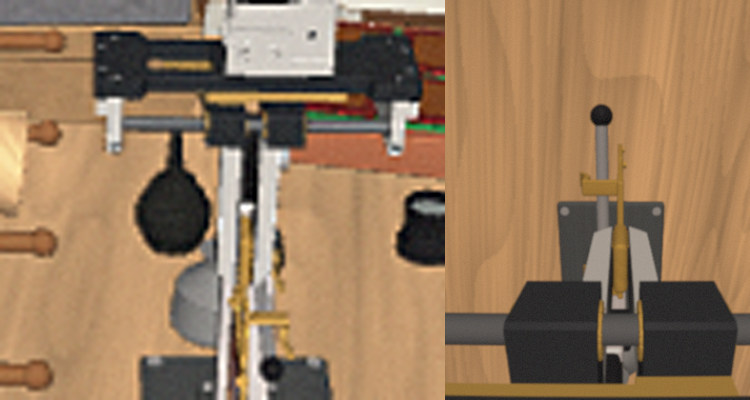

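Run:
```python
from h import *; from fit import W
for o in (.012,.018,.03,.05): robot.gripper_to(o)
robot.pause(.8); st()
e=telemetry.get_state()["ee_pos"]
robot.move_linear([e[0],e[1],.30],velocity=.08); st()
sp=[.45276534,-.11711836,.10908695]
P=W(sp,[(-.0015,0,.30)])[0]; robot.move_linear(P,velocity=.15); robot.pause(.3)
shot("side","s5"); c=shot("wrist","w5")
a=cv2.imread("s5_raw.png")[135:225,250:350]; b=cv2.imread("w5_raw.png")[:,100:420]
cv2.imwrite("pics/c5.png",np.hstack([cv2.resize(a,(400,360),interpolation=cv2.INTER_CUBIC),cv2.resize(b,(400,525))[-360:] if 0 else cv2.resize(b,(275,360))]))
q=px(c,W(sp,[(0,0,.23),(.012,.017,.23),(-.012,.017,.23),(-.021,0,.208),(0,.178,.168)])); print(((q-[100,0])*360/420+[400,0]).round(0).tolist())
```

```text
13.6 [ 0.4524 -0.0164  0.1996] F [ 0.4 -0.6  0.4] open 0.0498 gf 0.0
15.01 [ 0.4522 -0.0165  0.2996] F [-0.5 -0.   0.5] open 0.05 gf 0.0
[[559.0, 194.0], [573.0, 176.0], [545.0, 176.0], [537.0, 187.0], [559.0, -7.0]]
```

View pics/c5.png

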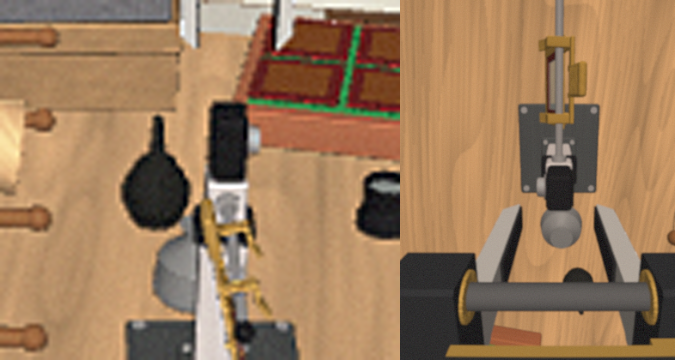

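Run:
```python
from h import *; from fit import W
sp=[.45276534,-.11711836,.10908695]
P=W(sp,[(-.001,0,.208)])[0]
print(robot.move_linear(P,velocity=.08,threshold=6)); st()
robot.gripper_to(.034); st(); robot.gripper_to(0); robot.pause(.3); st()
print(telemetry.get_state()["moment"].round(2))
```

```text
False
17.53 [ 0.452  -0.1173  0.2084] F [-0.4  0.4  0.1] open 0.0499 gf 0.0
18.01 [ 0.4512 -0.1173  0.208 ] F [-6.7 -0.5  5.9] open 0.0344 gf 3.2
18.6 [ 0.4508 -0.1174  0.208 ] F [-10.8  -0.5   9.3] open 0.0267 gf 30.0
[-0.07  2.34 -0.03]
```

Run:
```python
from h import *
e=telemetry.get_state()["ee_pos"]
robot.move_linear(e,velocity=.02); robot.pause(.3); st()
e=telemetry.get_state()["ee_pos"]; print(e)
for dz in (.01,.03,.06,.09): print(robot.move_linear(e+[0,0,dz],velocity=.03,threshold=25)); st()
```

```text
19.15 [ 0.4507 -0.1174  0.208 ] F [-2.6 -0.5  1.8] open 0.0268 gf 30.0
[ 0.45071237 -0.11738108  0.20798678]
False
19.63 [ 0.4507 -0.1174  0.2181] F [ 0.1 -1.6 -4.1] open 0.0268 gf 30.0
False
20.45 [ 0.4507 -0.1174  0.238 ] F [-1.4 -1.3 -4.7] open 0.0267 gf 30.0
False
21.6 [ 0.4507 -0.1174  0.268 ] F [-1.1 -1.2 -4.4] open 0.027 gf 30.0
False
22.75 [ 0.4507 -0.1174  0.298 ] F [-1.5 -0.2 -3.9] open 0.0268 gf 30.0
```

Run:
```python
from h import *
e=np.array([.45071237,-.11738108,.20798678])
for dz in (.097,.099,.100,.1005): print(dz,robot.move_linear(e+[0,0,dz],velocity=.015,threshold=8)); robot.pause(.2); st()
shot("side","s6")
a=cv2.imread("s6_raw.png")[95:225,230:360]
cv2.imwrite("pics/c6.png",cv2.resize(a,(600,600),interpolation=cv2.INTER_CUBIC))
```

```text
0.097 False
23.57 [ 0.4507 -0.1174  0.305 ] F [-2.  -0.6 -4.1] open 0.0265 gf 30.0
0.099 False
24.05 [ 0.4507 -0.1174  0.307 ] F [-1.8  0.9 -4. ] open 0.0266 gf 30.0
0.1 False
24.5 [ 0.4507 -0.1174  0.308 ] F [-2.1  0.2 -5.2] open 0.0266 gf 30.0
0.1005 False
24.95 [ 0.4507 -0.1174  0.3085] F [-1.6  0.2 -6.4] open 0.0268 gf 30.0
```

View pics/c6.png

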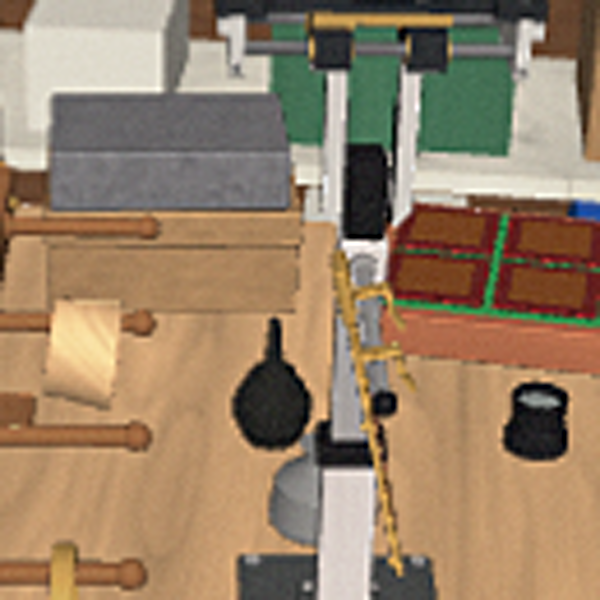

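Run:
```python
from h import *
e=np.array([.45071237,-.11738108,.20798678])
for dz in (.101,.1014,.1018): print(dz,robot.move_linear(e+[0,0,dz],velocity=.01,threshold=10)); robot.pause(.2); st()
```

```text
0.101 False
25.45 [ 0.4507 -0.1174  0.309 ] F [-1.3 -0.2 -6.3] open 0.0271 gf 30.0
0.1014 False
25.9 [ 0.4507 -0.1174  0.3091] F [  4.7  -1.6 -21.7] open 0.0266 gf 30.0
0.1018 False
26.35 [ 0.4506 -0.1173  0.3093] F [  8.1  -2.  -28.6] open 0.0269 gf 30.0
```

Run:
```python
from h import *
e=np.array([.45071237,-.11738108,.20798678])
robot.move_linear(e+[0,0,.1001],velocity=.01); robot.pause(1); st()
robot.sign_off()
```

```text
27.67 [ 0.4507 -0.1174  0.3081] F [-4.   0.9 -5.3] open 0.0269 gf 30.0
the job is handed in; nothing more can be done
```

I hung the frame by both hooks on the side arm while the stand was down. I then squeezed the release, pulled the column up to the second stop (about 0.100 m), and handed the job in at 27.7 s with the grip still held.

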